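# Wedge up the lifting stage

### The arm

A 6-joint arm with a two-finger parallel gripper is mounted at the origin on a cart in front of the work surface, level with it; the furniture and walls round the work are solid. World frame = base frame: x ahead of the robot, y to its left, z up, the work surface at z = 0. Lengths are in m, angles in rad, forces in N, time in s.
With the tool pointing down it reaches from about 0.325 to 1 m from the base axis. Payload 5.1 kg.
Tool frame: the origin (TCP) lies at the very end of the fingers, on their centre line; the grasp point (between the pads) lies 19 mm behind it; z points along the fingers, y is the line along which they close (so a half turn about z gives the same grasp; the last joint's range is limited). The gripper opens to 85 mm and grips with 20 to 120 N. Pads are 22 mm wide; open, the fingers measure 114 mm over their backs; the gripper's body (76 mm by 85 mm) begins 54 mm behind the grasp point. The pads swing forward as they close: fully open they stand 13 mm farther back than shut.
Start: joints at [-1.34, 0.124, 1.65, -0, 1.367, -0.083], TCP at [0.201, -0.618, 0.231] pointing down, gripper open.
Joint ranges: [-2.61, 2.61], [-1.02, 2.33], [0.03, 2.71], [-1.35, 4.49], [0.32, 2.68], [-2.91, 2.91]. Speed limits (rad/s): [2.57, 2.57, 3.14, 3.14, 3.14, 3.14].

### API

Orientations are given as a rotation vector (axis times angle).
In Python, from workcell import manip gives the robot as it stands.
- The arm moves only by the tool apply_moves, never from a script. Its argument "motion" is a list of rows, each a list of 3 entries, a list of its own where there are three numbers: the opening, from -1 (shut) to 1 (fully open), so that 0 is half open, then the shift along the world's x, y, z in mm, then the turn, a rotation vector about the world's x, y, z in rad. In form: [[claw, [x, y, z], [ax, ay, az]], ...]. A call has 1 to 20 rows; each row is the pose to reach, as a shift and turn from the pose commanded when the call began; what a row does not reach only later rows make up. A row lasts 1/12 s, in which the tool goes at most 41.7 mm and 7.16 degrees, less where a joint would pass 70% of its speed; a pose out of reach is approached as far as the arm can. A call with a gripper value outside its range is refused whole. The fingers move at their own pace and stop on an object; "newtons" is the grip in N (left out, the last holds). Time passes only in rows, so rows that repeat a pose let the fingers close. It gives the time, the measured TCP pose, the force, the opening and the grip force at its end, in the units of the state.
- manip.read_state(): the state, without advancing time (a new reading comes with each control period).
- manip.read_camera(name): name is "scene" or "top" or "wrist"; returns a dict with "frame" (400x640x3 uint8, red, green, blue), "fx", "fy", "cx", "cy" (pixels), "world_to_cam" (4x4, takes a point from world to camera coordinates); the wrist camera has in their place "hand_eye" (4x4, takes a point from camera to tool coordinates, whose origin is the TCP and whose axes are the flange's). Camera axes: x right, y down, z forward; pixel columns grow to the right and rows downward; lengths in m; the calibration is good to about 2 mm. A picture is of the moment at which its call begins: read the wrist's pose just before it. There is no depth.
- manip.sign_off(): hands the job in; it is judged then, once.
The state is a dict: "clock": time; "q": joint angles; "dq": joint speeds; "joint_efforts": joint torques, N m; "tcp_pos": TCP position; "eef_rot": TCP orientation; "wrist_force": force on the tool from outside, world axes, zero at the start; "wrist_torque": the same for the moment, N m; "finger_gap": finger opening in m; "gripper_force": force on a finger pad.
Only numpy, scipy, OpenCV 4.12 (cv2) and the standard library are available. Lean on these libraries where they do the work, as an engineer would, in place of code of your own. Each camera call takes 0.05 s, during which the arm holds its last target. There are 200 camera calls.

### The job

Take the steel wedge by its black post, lay it flat in the channel of the blue lifting stage with its thin end towards the platen, and slide it in under the platen until the platen with the round steel block on it has just lifted off its seats: about 5 mm, the red pointer in the green band and never above it. The wedge is oiled and slides back out if let go, so finish while still gripping the post and holding the wedge there. Do not touch the platen or the block on it with the robot, keep the block on the platen, and leave the chrome cap, the red sample on the bench and the blue tin alone.

Things in the scene. Friction and masses are not known exactly. Their poses are not given: they have to be found in the camera images.
- stage: Lifting stage, fixed to the bench. Origin on the bench plane; +x is the way the wedge is pushed in, +y to the left of that, z up. Blue base plate 8 mm thick from x=-130 to +123 mm, 84 mm wide (124 mm behind x=-9 mm). Behind x=+9 mm two grey seats, tops at z=28 mm, carry the platen; its front edge is at x=+5 mm.
- channel_mouth (a point): Middle of the channel floor at its mouth: x=-130, y=0, z=8 mm of the stage; same axes. The channel runs along +x between steel rails 10 mm high: 64 mm wide at the mouth, narrowing to 46 mm in 70 mm, then 46 mm wide, on between the seats and under the platen to a stop at stage x=+113 mm.
- platen (a joint): Lift of the aluminium platen straight up off its seats, m: 0 = on the seats, most 0.014. It slides on two pillars and sinks back by its weight (about 0.9 kg plus block). Under it a cross roller of 10 mm diameter, axis at stage x=+15 mm; at lift 0 the roller's underside is 13 mm above the channel floor. A red pointer is fixed to its front left.
- gauge (a point): Middle of the green band on the white gauge plate at the front left of the platen (stage x=2, y=55, z=39 mm; plate top z=55 mm). The band reaches from z=36 to 42 mm. The red pointer stands at z=34 mm at lift 0, so it is in the band at lift 0.002 to 0.008.
- platen_top (a point): Centre of the platen's top face. Platen 110 (stage x) x 92 x 12 mm; top at z=40 mm at lift 0; at x=+60 mm of the stage.
- wedge: Steel wedge, loose, about 0.28 kg, lying flat. Origin: underside, below the post; +x to the thin end, z up. x=-20 to +120 mm, 40 mm wide (nose 30). 5 mm thick at the nose, rising 1 in 4 to 28 mm at x=+28, then level. Flat in the channel it meets the roller with its origin at stage x=-73 mm; each 4 mm more lifts the platen 1 mm (5 mm at x=-53). Push 4 to 8 N; let go, it slides back.
- wedge_grip (a point): Centre of the black post on the wedge, where it is gripped: 18 x 18 mm, square to the wedge, from 28 to 68 mm above the wedge's underside; this point is 48 mm above the underside. Same axes as the wedge. The post is not slippery.
- wedge_nose (a point): Middle of the lower edge of the wedge's thin end.
- hardness_block: Round steel test block, 64 mm diameter, 15 mm high, lying loose on the platen. Origin: centre of its underside.
- chrome_cap_mid (a point): Centre of a round chrome anvil cap, 44 mm diameter, 18 mm high, on the bench; bystander.
- red_mount_mid (a point): Centre of a red round resin sample, 30 mm diameter, 18 mm high, on the bench; bystander.
- blue_tin_mid (a point): Centre of a blue round tin, 55 mm diameter, 22 mm high, on the bench; bystander.
There are look-alikes about, which are no part of the job. Leave any brown, orange or turquoise look-alike of the hardness_block alone.

How it is judged:
On the way:
1. the wedge lies flat in the channel, thin end first, with the platen still on its seats (x of wedge_nose in the frame of stage between -0.07 and 0.045 m and y of wedge_nose in the frame of stage between -0.012 and 0.012 m and z of wedge_nose in the frame of stage below 0.013 m and angle between wedge_grip's own z axis and vertical below 0.1 rad and angle between the x axis of wedge_grip and the x axis of stage, either way round below 0.2 rad and x of wedge in the frame of stage below -0.07 m and value of joint platen below 0.001 m), for 0.2 s.
At the end, for the whole second after the job is handed in: Platen 2 to 8 mm above its seats, borne by the wedge (over 3 N); wedge flat (0.1 rad), straight (0.2 rad, nose within 12 mm of the middle), at rest and still gripped (over 8 N); round block flat on the platen within 30 mm of its centre (value of joint platen between 0.002 and 0.008 m and contact force between wedge and platen above 3 N and contact force between the fingers and wedge above 8 N and y of wedge_nose in the frame of stage between -0.012 and 0.012 m and z of wedge_nose in the frame of stage below 0.013 m and angle between each of wedge_grip, hardness_block's own z axis and vertical below 0.1 rad and angle between the x axis of wedge_grip and the x axis of stage, either way round below 0.2 rad and x of wedge in the frame of stage below -0.03 m and linear speed of wedge below 0.01 m/s and contact force between hardness_block and platen above 1 N and horizontal distance between hardness_block and platen_top below 0.03 m); the arm keeps its last pose, push and grip.
It fails at once if the platen was raised past the green band (more than 9 mm) (value of joint platen above 0.009 m).
It fails at once if the robot touched the platen or the block on it (contact force between any of the arm, the fingers and platen above 1 N or contact force between any of the arm, the fingers and hardness_block above 1 N).
It fails at once if the chrome cap, the red sample or the blue tin was moved (more than 15 mm) (distance of any of chrome_cap_mid, red_mount_mid, blue_tin_mid from where it was at the start of the episode above 0.015 m).
It also fails if it takes over 42 s, if anything falls off the work surface, if the arm or the gripper's body presses on something with over 40 N, if the wrist force passes 120 N, or if a joint passes its speed limit or range.

## Working session

There is one attempt and no reset: what is moved stays moved. The work goes in short steps, Python scripts to look and compute and a tool call to move; the robot and the scene stay as the last step left them, time stands still between calls to the robot, and variables do not carry over. Pictures are saved under pics/ and viewed, at most 10 in all, crops included, and the job is handed in when it is done.

Besides the shell and the picture viewer there is one more tool, called as a command line: name --argument value ..., lists and objects as JSON in quotes. apply_moves: Moves the arm, as the interface text tells. Its arguments: {"type":"object","properties":{"motion":{"type":"array"},"newtons":{"type":"number"}},"required":["motion"]}

```bash
mkdir -p pics; python3 - <<'E'
from workcell import manip
import cv2,numpy as np,json
s=manip.read_state();print(s)
for n in("scene","top"):
    c=manip.read_camera(n);cv2.imwrite(f"pics/{n}0.png",c["frame"][:,:,::-1])
    np.savez(f"{n}.npz",**{k:v for k,v in c.items()})
    print(n,c["fx"],c["cx"],c["cy"],np.round(c["world_to_cam"],3).tolist())
E
```

```text
{'clock': 0.0, 'q': array([-1.33958150e+00,  1.24500084e-01,  1.65171195e+00,  1.14225745e-05,
        1.36752796e+00, -8.25843788e-02]), 'dq': array([ 0.00043686,  0.00122425, -0.00092877, -0.00028925,  0.00013458,
        0.0019506 ]), 'joint_efforts': array([-9.46516811e-04, -4.23616076e+01, -3.65453625e+01, -1.42207500e-04,
        6.81868434e-03,  7.84924765e-07]), 'tcp_pos': array([ 0.20047736, -0.61764356,  0.23003386]), 'eef_rot': array([-3.10088749e+00, -4.90556410e-01,  2.32757334e-04]), 'wrist_force': array([-0.17048581,  0.39704449, -0.82185515]), 'wrist_torque': array([ 0.03458644, -0.0203443 , -0.05561665]), 'gripper_force': 0.0, 'finger_gap': 0.08560015434118182}
scene 488.0648604650089 322.59554339953917 193.21990844301993 [[-0.646, -0.763, -0.016, 0.419], [-0.52, 0.455, -0.723, 0.346], [0.559, -0.458, -0.691, 1.165], [0.0, 0.0, 0.0, 1.0]]
top 396.48853511831715 320.87550178863995 197.22662499088477 [[0.004, -1.0, 0.015, 0.015], [-0.999, -0.004, -0.043, 0.59], [0.043, -0.015, -0.999, 1.208], [0.0, 0.0, 0.0, 1.0]]
```

View pics/scene0.png

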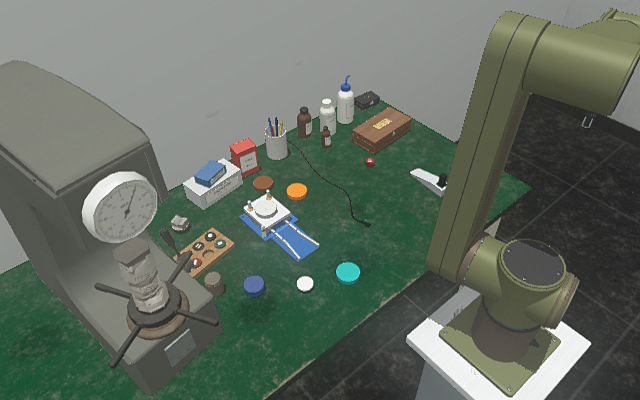

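View pics/top0.png

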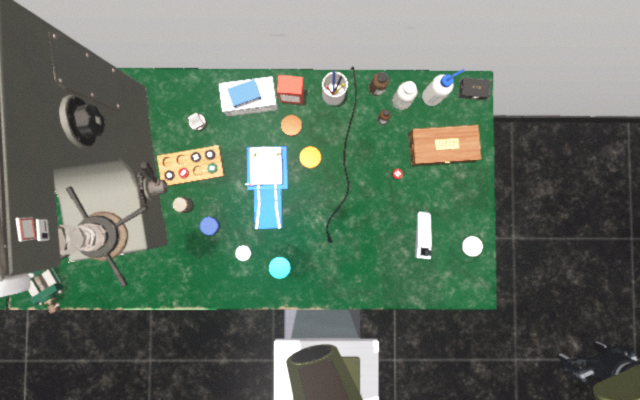

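Top view: the wedge is at about (424,236) with its post near (425,252) and the nose up. The stage is at about (267,190), mouth at the bottom (row 228) and platen at the top. I'll enlarge both.

```bash
python3 - <<'E'
import cv2,numpy as np
f=np.load("top.npz")["frame"][:,:,::-1]
a=cv2.resize(f[140:235,235:300],None,fx=6,fy=6,interpolation=cv2.INTER_CUBIC)
b=cv2.resize(f[200:270,400:450],None,fx=8,fy=8,interpolation=cv2.INTER_CUBIC)
b=cv2.copyMakeBorder(b,0,a.shape[0]-b.shape[0],0,0,0)
cv2.imwrite("pics/crop1.png",np.hstack([a,b]));print(a.shape,b.shape)
E
```

```text
(570, 390, 3) (570, 400, 3)
```

View pics/crop1.png

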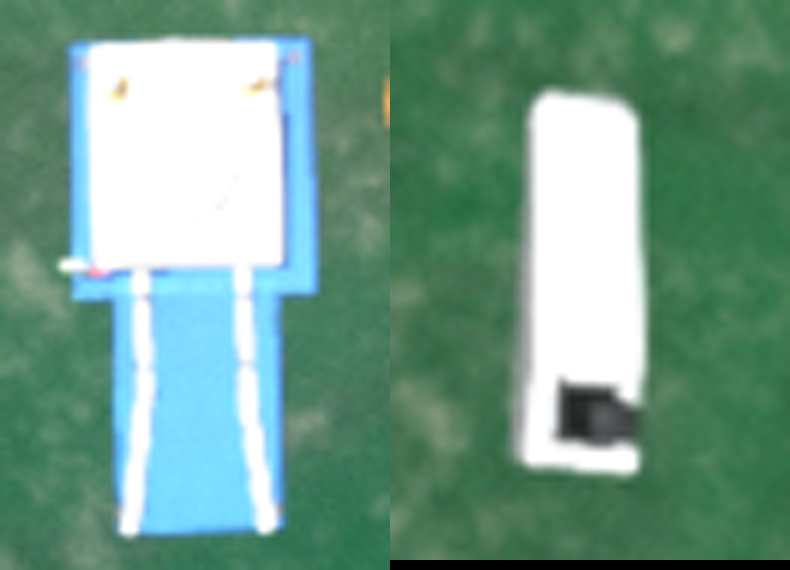

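The crop shows the stage front corners at (118,535) and (284,531), and the wide plate corners at (70,38), (312,38), (72,298) and (317,294). The wedge nose is at y≈95–102, its rear at y≈465–473, and the post at about (600,412). I'll fit planar poses to these.

```bash
cat >h.py <<'E'
import numpy as np,cv2
from scipy.optimize import least_squares
def proj(P,W,f,cx,cy):
    p=P@W[:3,:3].T+W[:3,3]; return p[:,:2]/p[:,2:]*f+[cx,cy]
def place(v,P):
    c,s=np.cos(v[2]),np.sin(v[2]); return np.c_[v[0]+c*P[:,0]-s*P[:,1],v[1]+s*P[:,0]+c*P[:,1],P[:,2]]
def fit(P,uv,cam,v0):
    P=np.array(P)/1000.
    g=lambda v:(proj(place(v,P),*cam)-uv).ravel()
    r=least_squares(g,v0,loss='soft_l1'); return r.x,g(r.x).reshape(-1,2)
E
python3 - <<'E'
from h import *
c=np.load("top.npz");cam=(c["world_to_cam"],float(c["fx"]),float(c["cx"]),float(c["cy"]))
uv=lambda L,ox,oy,k,sx=0:np.array([[ox+(x-sx+.5)/k-.5,oy+(y+.5)/k-.5] for x,y in L])
v,r=fit([[-130,42,8],[-130,-42,8],[123,62,8],[123,-62,8],[-9,62,8],[-9,-62,8]],uv([(118,535),(284,531),(70,38),(312,38),(72,298),(317,294)],235,140,6),cam,[.5,.15,0])
print("stage",v.round(4),r.round(2).tolist())
w,r=fit([[120,15,5],[120,-15,5],[-20,20,28],[-20,-20,28],[0,0,68]],uv([(535,95),(633,102),(525,463),(637,472),(612,415)],400,200,8,390),cam,[.5,-.25,0])
print("wedge",w.round(4),r.round(2).tolist())
for n,L in(("cap",(243,253)),("red?",(397,173)),("tin",(209,226)),("turq",(279,268)),("whitecap",(472,246)),("cap2",(182,204))):
    W=cam[0];d=W[:3,:3].T@np.array([(L[0]-cam[2])/cam[1],(L[1]-cam[3])/cam[1],1]);o=-W[:3,:3].T@W[:3,3];print(n,(o+d*(.02-o[2])/d[2]).round(3))
E
```

```text
stage [0.6241 0.1836 0.0267] [[-0.06, -0.28], [-0.34, -0.26], [0.16, 0.85], [-0.1, 0.03], [0.47, 0.04], [-0.1, -0.18]]
wedge [ 0.4266 -0.2946 -0.0651] [[1.39, -0.06], [-1.25, -0.27], [0.33, -0.1], [-0.55, -0.34], [0.13, 0.99]]
cap [0.419 0.253 0.02 ]
red? [ 0.665 -0.216  0.02 ]
tin [0.501 0.357 0.02 ]
turq [0.374 0.144 0.02 ]
whitecap [ 0.442 -0.445  0.02 ]
cap2 [0.567 0.44  0.02 ]
```

apply_moves --motion '[[1,[40,57,0],[0,0,-0.1]],[1,[90,125,-5],[0,0,-0.2]],[1,[150,215,-15],[0,0,-0.38]],[1,[226,323,-30],[0,0,-0.38]],[1,[226,323,-30],[0,0,-0.38]],[1,[226,323,-30],[0,0,-0.38]],[1,[226,323,-30],[0,0,-0.38]],[1,[226,323,-30],[0,0,-0.38]],[1,[226,323,-30],[0,0,-0.38]],[1,[226,323,-30],[0,0,-0.38]],[1,[226,323,-30],[0,0,-0.38]],[1,[226,323,-30],[0,0,-0.38]],[1,[226,323,-30],[0,0,-0.38]]]'

```text
clock: 1.18
tcp_pos: [0.4263, -0.2956, 0.2012]
eef_rot: [3.14, -0.104, -0.001]
wrist_force: [-0.8, 0.5, 0.7]
finger_gap: 0.0853
gripper_force: 0.0
```

```bash
python3 - <<'E'
from workcell import manip
import cv2,numpy as np
s=manip.read_state();c=manip.read_camera("wrist");cv2.imwrite("pics/w1.png",c["frame"][:,:,::-1])
np.savez("w1.npz",tcp=s["tcp_pos"],rot=s["eef_rot"],**c);print(s["clock"],s["tcp_pos"],s["eef_rot"],s["dq"].round(3),c["fx"],np.round(c["hand_eye"],3).tolist())
E
```

```text
1.1833 [ 0.4262896  -0.29559624  0.20116385] [ 3.13968278e+00 -1.03974587e-01 -8.02990398e-04] [-0.02   0.004 -0.008  0.002 -0.003  0.001] 338.720213771282 [[-0.001, -0.965, -0.263, 0.065], [1.0, -0.001, -0.0, -0.001], [-0.0, -0.263, 0.965, -0.141], [0.0, 0.0, 0.0, 1.0]]
```

View pics/w1.png

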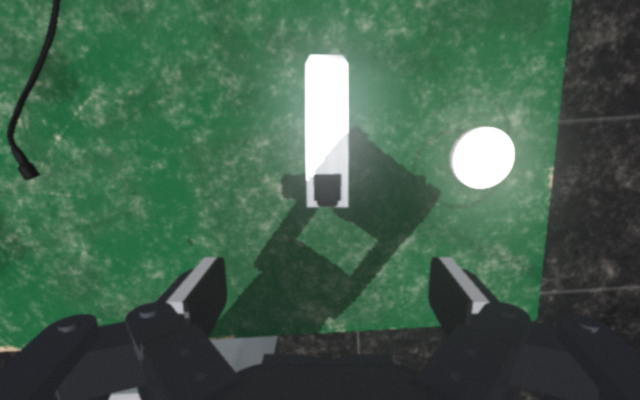

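Wrist view: wedge nose edge from (311,55) to (344,55), rear corners at (306,207) and (349,207), post top about (315–341, 175–205).

```bash
cat >>h.py <<'E'
from scipy.spatial.transform import Rotation as R
def wcam(c):
    T=np.eye(4);T[:3,:3]=R.from_rotvec(c["rot"]).as_matrix();T[:3,3]=c["tcp"]
    return np.linalg.inv(T@c["hand_eye"]),float(c["fx"]),float(c["cx"]),float(c["cy"])
E
python3 - <<'E'
from h import *
c=np.load("w1.npz");cam=wcam(c)
P=[[120,15,5],[120,-15,5],[-20,20,28],[-20,-20,28]]
v,r=fit(P,np.array([(311,55),(344,55),(306,207),(349,207.)]),cam,[.43,-.295,-.065])
print(v.round(4),r.round(1).tolist())
print(proj(place(v,np.array([[9,9,68],[9,-9,68],[-9,9,68],[-9,-9,68],[9,9,28],[-9,9,28.]])/1000),*cam).round(0).tolist())
f=c["frame"][160:215,280:370,::-1];cv2.imwrite("pics/w1c.png",cv2.resize(f,None,fx=7,fy=7,interpolation=cv2.INTER_CUBIC))
E
```

```text
[ 0.4239 -0.2949 -0.0672] [[0.2, -0.6], [-0.2, -0.6], [0.7, 0.7], [-0.7, 0.7]]
[[317.0, 187.0], [338.0, 187.0], [317.0, 208.0], [338.0, 208.0], [318.0, 178.0], [318.0, 197.0]]
```

View pics/w1c.png

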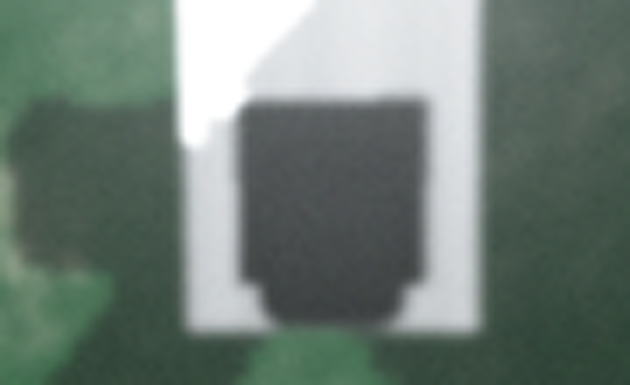

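The wrist fit puts the wedge at (0.424,-0.295) with yaw -0.067. The post prediction matches, and there is a small collar at its base, so I'll grip slightly higher. Descend and grip.

apply_moves --motion '[[1,[-2,0.5,-40],[0,0,0]],[1,[-2,0.5,-80],[0,0,0]],[1,[-2,0.5,-120],[0,0,0]],[1,[-2,0.5,-150],[0,0,0]],[1,[-2,0.5,-163],[0,0,0]],[1,[-2,0.5,-163],[0,0,0]],[-1,[-2,0.5,-163],[0,0,0]],[-1,[-2,0.5,-163],[0,0,0]],[-1,[-2,0.5,-163],[0,0,0]],[-1,[-2,0.5,-163],[0,0,0]],[-1,[-2,0.5,-163],[0,0,0]],[-1,[-2,0.5,-163],[0,0,0]],[-1,[-2,0.5,-163],[0,0,0]],[-1,[-2,0.5,-163],[0,0,0]]]' --newtons 70

```text
clock: 2.4
tcp_pos: [0.4254, -0.2954, 0.0397]
eef_rot: [3.138, -0.104, 0.003]
wrist_force: [-1.8, -0.5, 4.7]
finger_gap: 0.0172
gripper_force: 69.3
```

Gripped (gap 17 mm). Lift, carry to above and behind the channel mouth, and look again.

apply_moves --motion '[[-1,[0,0,15],[0,0,0]],[-1,[0,0,45],[0,0,0]],[-1,[0,20,80],[0,0,0]],[-1,[4,55,90],[0,0,0.02]],[-1,[8,95,90],[0,0,0.04]],[-1,[12,135,90],[0,0,0.06]],[-1,[16,175,90],[0,0,0.08]],[-1,[20,215,90],[0,0,0.093]],[-1,[24,255,90],[0,0,0.093]],[-1,[28,295,90],[0,0,0.093]],[-1,[30,335,90],[0,0,0.093]],[-1,[30,375,90],[0,0,0.093]],[-1,[30,415,90],[0,0,0.093]],[-1,[30,450,90],[0,0,0.093]],[-1,[30,475,90],[0,0,0.093]],[-1,[30,475,90],[0,0,0.093]],[-1,[30,475,90],[0,0,0.093]],[-1,[30,475,90],[0,0,0.093]],[-1,[30,475,90],[0,0,0.093]]]'

```text
clock: 3.98
tcp_pos: [0.4542, 0.1793, 0.1277]
eef_rot: [3.141, 0.04, -0.002]
wrist_force: [-0.6, 0.5, -2.8]
finger_gap: 0.0168
gripper_force: 69.4
```

```bash
python3 - <<'E'
from workcell import manip
import cv2,numpy as np
s=manip.read_state();c=manip.read_camera("wrist");cv2.imwrite("pics/w2.png",c["frame"][:,:,::-1])
np.savez("w2.npz",tcp=s["tcp_pos"],rot=s["eef_rot"],**c);print(s["clock"],s["tcp_pos"],s["eef_rot"],s["wrist_force"],s["gripper_force"])
E
```

```text
3.9833 [0.45418701 0.17928788 0.12767745] [ 3.14074608e+00  4.03165675e-02 -1.85563842e-03] [-0.55516278  0.53206922 -2.76642506] 69.3693494796753
```

View pics/w2.png

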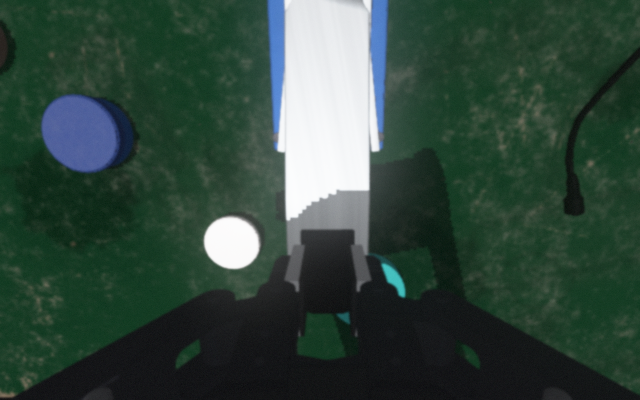

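Wrist view: the stage front corners are at about (274,150) and (383,151), with its sides reaching row 0 at x≈270 and 387. The wedge is straight in the fingers, edges at x≈286 and 369. I'll check the stage pose against this.

```bash
python3 - <<'E'
from h import *
c=np.load("w2.npz");cam=wcam(c)
v=np.array([.6241,.1836,.0267]);A=np.array([[-130,42,8],[-130,-42,8],[-30,42,8],[-30,-42,8],[-40,42,8],[-40,-42,8.]])
print(proj(place(v,A/1000),*cam).round(1).tolist())
w,r=fit(A[:2],np.array([(274,150),(383,151.)]),cam,v);print(w.round(4),r.round(2).tolist())
# wedge in hand: corners at its height
T=R.from_rotvec(c["rot"]).as_matrix();z=c["tcp"][2]-.0397
print(proj(place([c["tcp"][0]-.001,c["tcp"][1],.0257],np.array([[28,20,28],[28,-20,28],[120,15,5],[120,-15,5.]])/1000+[0,0,z]),*cam).round(1).tolist())
cv2.imwrite("pics/w2c.png",cv2.resize(c["frame"][0:165,255:400,::-1],None,fx=3.6,fy=3.6,interpolation=cv2.INTER_CUBIC))
E
```

```text
[[273.4, 147.9], [383.6, 147.7], [267.0, 0.4], [389.7, 0.1], [267.7, 16.6], [389.1, 16.4]]
[0.6221 0.1821 0.0155] [[-0.49, 0.01], [0.49, 0.02]]
[[286.0, 199.1], [372.1, 199.0], [296.1, -7.7], [361.5, -7.8]]
```

View pics/w2c.png

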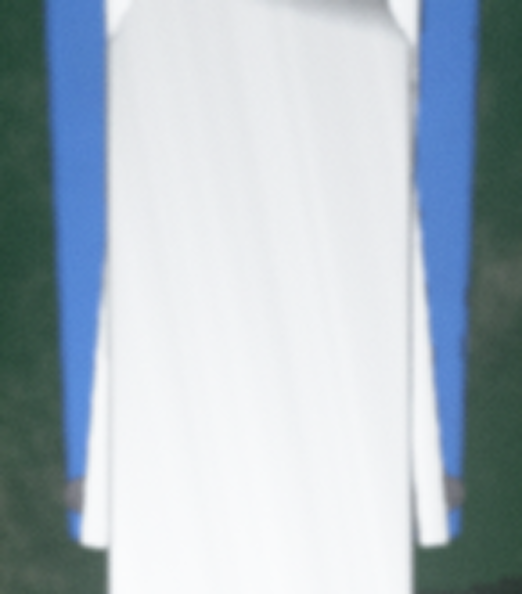

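Everything agrees to about 1 mm, with the stage at (0.622,0.1836) and yaw 0.027. Move forward and lower the wedge into the mouth.

apply_moves --motion '[[-1,[34,0,0],[0,0,0]],[-1,[34,0,-25],[0,0,0]],[-1,[34,0,-50],[0,0,0]],[-1,[34,0,-65],[0,0,0]],[-1,[34,0,-72],[0,0,0]],[-1,[34,0,-76],[0,0,0]],[-1,[34,0,-79],[0,0,0]],[-1,[34,0,-80],[0,0,0]],[-1,[34,0,-80],[0,0,0]],[-1,[34,0,-80],[0,0,0]]]'

```text
clock: 4.87
tcp_pos: [0.4894, 0.1804, 0.0495]
eef_rot: [-3.141, -0.042, -0.003]
wrist_force: [0.7, 0.3, -2.7]
finger_gap: 0.0173
gripper_force: 69.4
```

apply_moves --motion '[[-1,[0,0,-1],[0,0,0]],[-1,[0,0,-1.5],[0,0,0]],[-1,[0,0,-2],[0,0,0]],[-1,[0,0,-2],[0,0,0]],[-1,[0,0,-2],[0,0,0]]]'

```text
clock: 5.28
tcp_pos: [0.4898, 0.1806, 0.0477]
eef_rot: [-3.141, -0.042, -0.004]
wrist_force: [-0.5, 0.1, 5.9]
finger_gap: 0.0167
gripper_force: 70.3
```

The wedge is on the channel floor (about 8 N). Slide it to just before the roller.

apply_moves --motion '[[-1,[5,0.1,0.5],[0,0,0]],[-1,[15,0.4,0.5],[0,0,0]],[-1,[27,0.7,0.5],[0,0,0]],[-1,[38,1,0.5],[0,0,0]],[-1,[46,1.2,0.5],[0,0,0]],[-1,[50,1.3,0.5],[0,0,0]],[-1,[50,1.3,0.5],[0,0,0]],[-1,[50,1.3,0.5],[0,0,0]],[-1,[50,1.3,0.5],[0,0,0]],[-1,[50,1.3,0.5],[0,0,0]]]'

```text
clock: 6.12
tcp_pos: [0.5399, 0.1817, 0.0477]
eef_rot: [-3.141, -0.042, -0.003]
wrist_force: [0.3, -0.3, 6.5]
finger_gap: 0.0167
gripper_force: 70.7
```

```bash
python3 - <<'E'
from workcell import manip
import cv2,numpy as np
c=manip.read_camera("scene");a=cv2.resize(c["frame"][180:265,225:330,::-1],None,fx=3.8,fy=3.8,interpolation=cv2.INTER_CUBIC)
s=manip.read_state();c=manip.read_camera("wrist");np.savez("w3.npz",tcp=s["tcp_pos"],rot=s["eef_rot"],**c);b=c["frame"][0:330,150:550,::-1]
a=cv2.copyMakeBorder(a,0,330-a.shape[0] if a.shape[0]<330 else 0,0,0,0)[:330]
cv2.imwrite("pics/m3.png",np.hstack([a,b]));print(s["wrist_force"])
E
```

```text
[0.67404051 0.62434025 6.47178138]
```

View pics/m3.png

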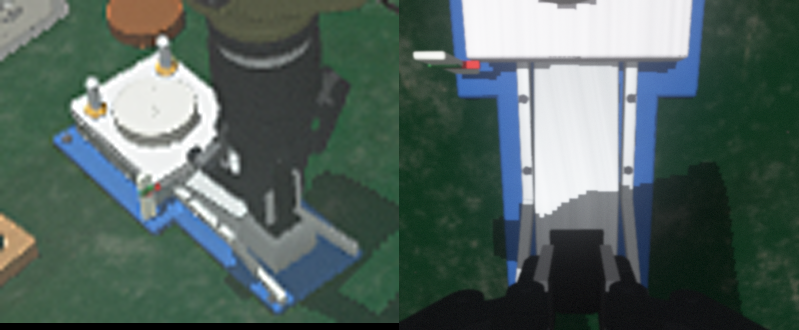

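The wedge sits centred and flat in the channel, nose under the platen front, and the pointer is still down. Push in steps, watching the force.

apply_moves --motion '[[-1,[2,0.1,0],[0,0,0]],[-1,[4,0.1,0],[0,0,0]],[-1,[6,0.2,0],[0,0,0]],[-1,[8,0.2,0],[0,0,0]],[-1,[10,0.3,0],[0,0,0]],[-1,[12,0.3,0],[0,0,0]],[-1,[14,0.4,0],[0,0,0]],[-1,[15,0.4,0],[0,0,0]],[-1,[15,0.4,0],[0,0,0]],[-1,[15,0.4,0],[0,0,0]]]'

```text
clock: 7.05
tcp_pos: [0.5539, 0.1821, 0.0477]
eef_rot: [-3.141, -0.042, 0.0]
wrist_force: [-3.0, -0.4, 8.9]
finger_gap: 0.0172
gripper_force: 71.0
```

apply_moves --motion '[[-1,[2,0.1,0],[0,0,0]],[-1,[4,0.1,0],[0,0,0]],[-1,[6,0.2,0],[0,0,0]],[-1,[8,0.2,0],[0,0,0]],[-1,[10,0.3,0],[0,0,0]],[-1,[10,0.3,0],[0,0,0]],[-1,[10,0.3,0],[0,0,0]],[-1,[10,0.3,0],[0,0,0]]]'

```text
clock: 7.72
tcp_pos: [0.564, 0.1824, 0.0477]
eef_rot: [-3.141, -0.042, -0.0]
wrist_force: [-4.0, -1.0, 8.8]
finger_gap: 0.017
gripper_force: 70.9
```

```bash
python3 - <<'E'
from workcell import manip
import cv2,numpy as np
s=manip.read_state();c=manip.read_camera("wrist");np.savez("w4.npz",tcp=s["tcp_pos"],rot=s["eef_rot"],**c)
d=manip.read_camera("scene");np.savez("s4.npz",**d)
a=cv2.resize(c["frame"][60:160,150:350,::-1],(500,250),interpolation=cv2.INTER_CUBIC)
b=cv2.resize(d["frame"][215:245,252:282,::-1],(250,250),interpolation=cv2.INTER_CUBIC)
cv2.imwrite("pics/m4.png",np.hstack([a,b]));print(s["tcp_pos"],s["wrist_force"],s["gripper_force"])
E
```

```text
[0.56396995 0.18244779 0.04774786] [-4.03554377 -1.0274457   8.81232211] 70.86080431938171
```

View pics/m4.png

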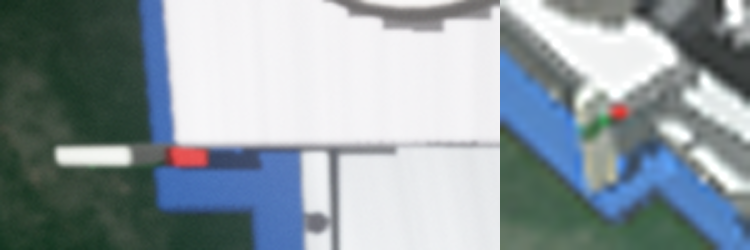

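Contact force (-3 to -4 N) shows the platen is borne, with lift about 3.3 mm (bounds 2.5–6). The red pointer, at (620,112) in the crop, stands at the green band. Push 6 mm more to reach about 5 mm.

apply_moves --motion '[[-1,[2,0.1,0],[0,0,0]],[-1,[4,0.1,0],[0,0,0]],[-1,[6,0.2,0],[0,0,0]],[-1,[6,0.2,0],[0,0,0]],[-1,[6,0.2,0],[0,0,0]],[-1,[6,0.2,0],[0,0,0]],[-1,[6,0.2,0],[0,0,0]],[-1,[6,0.2,0],[0,0,0]]]'

```text
clock: 8.48
tcp_pos: [0.57, 0.1826, 0.0478]
eef_rot: [-3.141, -0.042, -0.0]
wrist_force: [-1.9, -0.6, 8.7]
finger_gap: 0.0167
gripper_force: 70.8
```

```bash
python3 - <<'E'
from workcell import manip
from h import *
s=manip.read_state();d=manip.read_camera("scene")
d0=np.load("scene.npz")
cam=(d["world_to_cam"],float(d["fx"]),float(d["cx"]),float(d["cy"]))
def red(f):
    f=f[215:245,252:282].astype(int);m=np.clip(f[...,0]-np.maximum(f[...,1],f[...,2])-50,0,None);ys,xs=np.mgrid[215:245,252:282];return (m*xs).sum()/m.sum(),(m*ys).sum()/m.sum(),m.sum()
fr=[d0["frame"],np.load("s4.npz")["frame"],d["frame"]]
print([red(f) for f in fr])
v=[.6223,.1836,.027];print(proj(place(v,np.array([[2,48,z] for z in(34,36,39,42.)])/1000),*cam).round(2).tolist())
print(s["clock"],s["tcp_pos"],s["wrist_force"],s["gripper_force"],s["dq"].round(4))
cv2.imwrite("pics/m5.png",np.hstack([cv2.resize(f[215:245,252:282,::-1],(260,260),interpolation=cv2.INTER_CUBIC) for f in fr]))
E
```

```text
[(np.float64(266.0), np.float64(228.73684210526315), np.int64(95)), (np.float64(265.74675324675326), np.float64(228.0), np.int64(154)), (np.float64(265.4786324786325), np.float64(227.85042735042734), np.int64(234))]
[[266.06, 229.56], [265.99, 229.08], [265.89, 228.37], [265.79, 227.66]]
8.4833 [0.5699569  0.18263744 0.04776336] [-1.88135803 -0.58935426  8.67155501] 70.84226846694946 [-0.0014 -0.0012  0.0001 -0.0012 -0.0002 -0.    ]
```

View pics/m5.png

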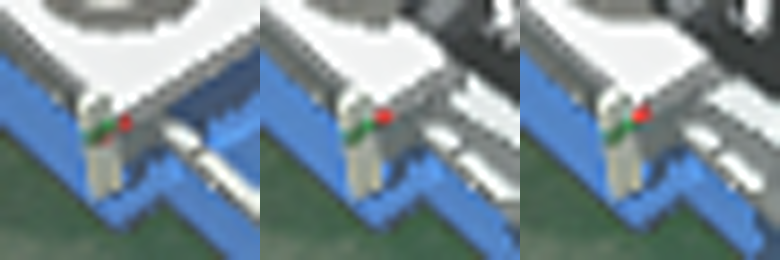

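The pointer has risen from row 228.7 to 227.85, about 4–5 mm. That agrees with the kinematics: 4.8 mm expected, bounds 4.0–7.5. The wedge is at rest and gripped with 71 N, so I'm handing in.

```bash
python3 -c "
from workcell import manip
print(manip.sign_off())"
```

```text
the job is handed in; nothing more can be done
None
```

I handed the job in at 8.5 s with the wedge flat in the channel, still gripped by its post at about 71 N, and the platen lifted about 5 mm with the pointer in the green band; sign-off returned no verdict.

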